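# Put the soap away and click its box shut

### The arm

A 6-joint arm with a two-finger parallel gripper is mounted at the origin on the work surface. World frame = base frame: x ahead of the robot, y to its left, z up, the work surface at z = 0. Lengths are in m, angles in rad, forces in N, time in s.
With the tool pointing down it reaches from about 0.2 to 0.875 m from the base axis. Payload 3.4 kg.
Tool frame: the origin (TCP) lies midway between the tips of the shut fingers; the grasp point (between the pads) lies behind it (r.grip_depth is the z of the grasp point in the tool frame, in m); z points along the fingers, y is the line along which they close (so a half turn about z gives the same grasp; the last joint's range is limited). The gripper opens to 94 mm and grips with 3 to 60 N. Pads are 16 mm wide; open, the fingers measure 119 mm over their backs; the gripper's body (75 mm by 177 mm) begins 78 mm behind the grasp point.
Start: joints at [1.219, 0.276, 1.505, -0, 1.361, -0.121], TCP at [0.132, 0.56, 0.205] pointing down, gripper open.
Joint ranges: [-2.89, 2.89], [-0.75, 2.08], [0.22, 2.7], [-1.18, 4.32], [0.11, 2.71], [-2.7, 2.7]. Speed limits (rad/s): [2.57, 2.57, 3.14, 3.14, 3.14, 3.14].

### API

Orientations are given as a unit quaternion [x, y, z, w].
In Python, from cell import r, imaging gives the robot as it stands.
- The arm moves only by the tool servo_tool, never from a script. Its argument "rows" is a list of rows, each a list of 3 entries, a list of its own where there are three numbers: the closure, from 0 (fully open) to 1 (shut), then the shift along the tool's x, y, z in mm, then the turn, a rotation vector about the tool's x, y, z in rad. A call has 1 to 20 rows; each row is the pose to reach, as a shift and turn from the pose commanded when the call began, along the tool's axes at that moment; what a row does not reach only later rows make up. A row lasts 1/12 s, in which the tool goes at most 41.7 mm and 7.16 degrees, less where a joint would pass 70% of its speed; a pose out of reach is approached as far as the arm can. A call with a gripper value outside its range is refused whole. The fingers move at their own pace and stop on an object; the grip force is fixed at half the most. Time passes only in rows, so rows that repeat a pose let the fingers close. It gives the time, the measured TCP pose, the force, the opening and the grip force at its end, in the units of the state.
- r.observe(): the state, without advancing time (a new reading comes with each control period).
- imaging.get_image(name): name is "scene" or "top" or "wrist"; returns the picture (400x640x3 uint8, red, green, blue); there is no depth.
- imaging.get_calibration(name): a dict with "camera_matrix" (3x3 intrinsics, pixels), "rvec" (rotation vector, rad) and "tvec" (3), from world to camera coordinates, as OpenCV has them. Camera axes: x right, y down, z forward; pixel columns grow to the right and rows downward; lengths in m; the calibration is good to about 2 mm. A picture is of the moment at which its call begins: read the wrist's pose just before it. get_calibration takes no time and is no camera call; for the wrist camera it gives the pose at the moment of the call.
- r.close_job(): hands the job in; it is judged then, once.
The state is a dict: "clock": time; "joint_pos": joint angles; "qd": joint speeds; "joint_efforts": joint torques, N m; "tcp_pos": TCP position; "tool_rot": TCP orientation; "contact_force": force on the tool from outside, world axes, zero at the start; "ft_torque": the same for the moment, N m; "gripper_width": finger opening in m; "gripper_force": force on a finger pad.
Only numpy, scipy, OpenCV 4.12 (cv2) and the standard library are available. Lean on these libraries where they do the work, as an engineer would, in place of code of your own. Each camera call takes 0.05 s, during which the arm holds its last target. There are 200 camera calls.

### The job

Lay the bar of soap flat in the open soap box, fold the lid over it, and press the lid's free edge down past the spring catch until it clicks and stays shut. Press only as hard as the catch asks: the thin lid cracks under a hard push. Set the soap down rather than dropping it, and leave the other toiletries where they are.

Things in the scene. Friction and masses are not known exactly. Their poses are not given: they have to be found in the camera images.
- soap: Cream bar of soap with rounded edges, 72 long (its x) x 50 wide (its y) x 28 high, about 95 g, lying flat on the counter left or right of the box. Origin: centre of its underside. In the box it rests on the drain ribs, its underside 13 mm above the box's origin.
- case: White plastic soap box stuck to the counter by suction feet. Tray 100 (its x) x 84 (y); origin: centre of its underside; walls 3 mm, rim at z 26 mm, rib tops at z 13 mm; a grey silicone seal stands 2.5 mm above the rim. Its -x end carries the spring catch, a 24 mm wide tongue outside the tray, top at z 38; its +x end carries the lid's hinge (along y).
- lid (a joint): Lid angle, rad: 0 with the rim fully home, grows as it opens; found at 1.65 to 1.93 (stop 1.95). The stiff hinge holds it where it is left until it is folded below about 0.4, then it drops onto the catch and rests ajar near 0.027. Clicked shut, it stays below 0.006 when let go; not clicked, it springs back to about 0.025.
- lid_edge (a point): Middle of the lid's free edge, on its outer (top) face: 102 mm from the hinge line along the lid and 22 mm off it towards the outside. The lid is a shell 102 x 84 x 22 mm. At angle 0 this point is at x -50, z 48 mm of the box. Near this edge the catch gives way at roughly 10 to 15 N, in the last millimetre; the force then drops at once. The lid cracks above 18 N. Further in it takes more.
- lid_hinge (a point): Middle of the hinge line, which runs along the box's y: x +52, y 0, z 26 mm of the box.
- nail_brush: Bystander: wooden nail brush, 90 x 40 x 36 mm with a handle ridge and pale bristles beneath, on the other side of the box from the soap. Origin: centre of its underside.
- comb: Bystander: red comb lying flat, 184 x 40 x 6 mm, between robot and box.
- toothbrush: Bystander: toothbrush lying flat, 182 x 12 x 16 mm, beyond the box on the right.
- toothpaste: Bystander: white toothpaste tube lying flat, 152 x 50 x 26 mm, beyond the box on the left.
- jar: Bystander: amber cream jar with grey lid, 86 mm wide, 72 mm high, beyond the box.
- tumbler: Bystander: white ceramic tumbler, 72 mm wide, 100 mm high, beyond the box.
- pump: Bystander: pale pump bottle, 64 mm wide, 165 mm high, far left.
Things that resemble listed ones, but are neither listed nor needed, are in the scene too. What is meant by the soap is not purple or yellow, and is the larger of those in its own colour.

How it is judged:
By the outcome, as a careful person would: the job done as asked, in the order asked, and still so for the second after the job is handed in, with the robot touching nothing.
It also fails if it takes over 70 s, if anything falls off the work surface, if the arm or the gripper's body presses on something with over 40 N, if the wrist force passes 120 N, or if a joint passes its speed limit or range.

## Working session

There is one attempt and no reset: what is moved stays moved. The work goes in short steps, Python scripts to look and compute and a tool call to move; the robot and the scene stay as the last step left them, time stands still between calls to the robot, and variables do not carry over. Pictures are saved under pics/ and viewed, at most 10 in all, crops included, and the job is handed in when it is done.

Besides the shell and the picture viewer there is one more tool, called after "Request:" by a JSON object that holds its "method" and its "body", one argument or row to a line. servo_tool: Moves the arm, as the interface text tells. Its arguments: {"type":"object","properties":{"rows":{"type":"array","items":{"type":"array"}}},"required":["rows"]}

```bash
mkdir -p pics; python3 - <<'E'
from cell import r, imaging
import cv2,numpy as np
for n in ("top","scene"):
    cv2.imwrite(f"pics/{n}1.png",imaging.get_image(n)[:,:,::-1])
    c=imaging.get_calibration(n);print(n,c)
print(r.observe(), r.grip_depth)
E
```

```text
top {'camera_matrix': array([[387.81012502,   0.        , 320.14114536],
       [  0.        , 387.81012502, 201.6156904 ],
       [  0.        ,   0.        ,   1.        ]]), 'rvec': array([ 2.15975873, -2.10526556,  0.20263236]), 'tvec': array([-0.01535267,  0.57214011,  0.87473679])}
scene {'camera_matrix': array([[493.90725071,   0.        , 322.8343247 ],
       [  0.        , 493.90725071, 198.74774016],
       [  0.        ,   0.        ,   1.        ]]), 'rvec': array([ 1.61440502,  1.67194179, -0.86482893]), 'tvec': array([ 0.02542064, -0.30574641,  1.75871749])}
{'clock': 0.1, 'joint_pos': array([ 1.21899993e+00,  2.76505162e-01,  1.50597773e+00, -5.86266743e-06,
        1.36069956e+00, -1.20992592e-01]), 'qd': array([-2.05171196e-03, -7.43497294e-04, -2.06776763e-03,  6.60627294e-06,
       -9.15920165e-04,  1.53168859e-04]), 'joint_efforts': array([ 6.16533725e-04, -4.05446327e+01, -2.37784338e+01,  7.02609401e-02,
        2.98069557e-02, -2.74951731e-05]), 'tcp_pos': array([0.13136715, 0.55928001, 0.20471789]), 'tool_rot': array([ 1.15145282e-01,  9.93348344e-01, -7.73461560e-04, -1.83377443e-04]), 'contact_force': array([-0.38772056, -0.86619817, -0.79424471]), 'ft_torque': array([ 0.00166622, -0.0183053 , -0.03203322]), 'gripper_force': 0.0, 'gripper_width': 0.09417064359583711} -0.0188
```

View pics/top1.png

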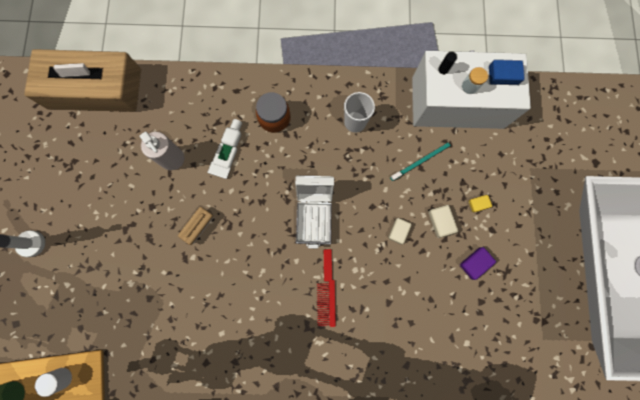

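View pics/scene1.png

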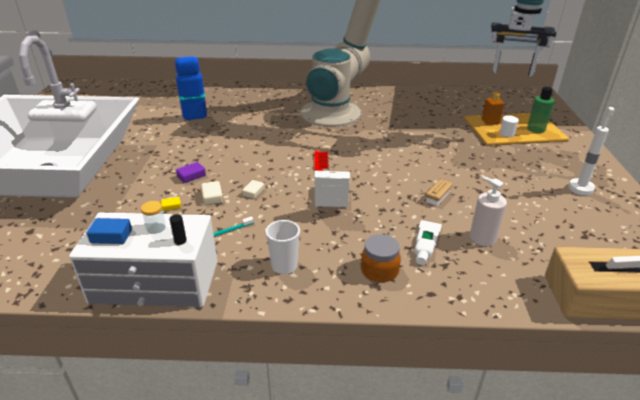

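Top view: the cream candidates are at (400,231), which is smaller, and (443,221), which is larger. Purple (479,263) and yellow (481,203) are excluded, so the soap should be the one at (443,221). The box is at about (314,212), with its hinge on the far side. I'll measure both and confirm in an enlarged crop.

```bash
cat > h.py <<'E'
import numpy as np,cv2
from cell import r, imaging
from scipy.spatial.transform import Rotation as R
def ray(cal,px):
    Rm,_=cv2.Rodrigues(np.array(cal["rvec"])); t=np.array(cal["tvec"]).ravel()
    p=cv2.undistortPoints(np.array(px,float).reshape(-1,1,2),cal["camera_matrix"],None).reshape(-1,2)
    d=np.c_[p,np.ones(len(p))]@Rm; return -Rm.T@t,d
def onplane(cal,px,z):
    c,d=ray(cal,px); return c+d*((z-c[2])/d[:,2])[:,None]
def proj(cal,P):
    return cv2.projectPoints(np.array(P,float).reshape(-1,1,3),np.array(cal["rvec"]),np.array(cal["tvec"]),cal["camera_matrix"],None)[0].reshape(-1,2)
E
python3 - <<'E'
from h import *
im=cv2.imread("pics/top1.png");cal=imaging.get_calibration("top")
b,g,rr=[im[:,:,i].astype(int) for i in range(3)]
m=((rr>165)&(g>155)&(b>110)).astype(np.uint8)
m=cv2.morphologyEx(m,cv2.MORPH_OPEN,np.ones((3,3)))
n,l,s,c=cv2.connectedComponentsWithStats(m)
for i in range(1,n):
    if 380<c[i][0]<470 and 190<c[i][1]<250 and s[i][4]>100:
        box=cv2.boxPoints(cv2.minAreaRect(np.argwhere(l==i)[:,::-1].astype(np.float32)))
        P=onplane(cal,box,.024);print(c[i],s[i][4],P.mean(0),[np.linalg.norm(P[k]-P[k-1]) for k in (1,2)],[np.degrees(np.arctan2(*(P[k]-P[k-1])[1::-1])) for k in (1,2)])
print(onplane(cal,[[314,245],[314,205],[332,245],[299,246]],.026))
crop=lambda x0,x1,y0,y1,f:cv2.resize(im[y0:y1,x0:x1],None,fx=f,fy=f,interpolation=cv2.INTER_CUBIC)
a=crop(375,505,180,290,5)[:,:]; bb=crop(280,350,160,270,5)
a=cv2.resize(a,(520,440));bb=cv2.resize(bb,(280,440))
cv2.imwrite("pics/c2.png",np.hstack([a,bb]))
E
```

```text
[443.37338262 220.60998152] 541 [ 0.53847602 -0.3036545   0.024     ] [np.float64(0.04857793329729051), np.float64(0.06917457937348874)] [np.float64(-70.20725680018987), np.float64(-163.43000568996018)]
[399.57055215 230.65644172] 326 [ 0.51091562 -0.1961909   0.024     ] [np.float64(0.053719882677643535), np.float64(0.03683689087841962)] [np.float64(-22.785586002840553), np.float64(-111.56157986216844)]
[[ 0.47052596  0.01123429  0.026     ]
 [ 0.5681016   0.01388945  0.026     ]
 [ 0.47162016 -0.03206723  0.026     ]
 [ 0.46722296  0.04719773  0.026     ]]
```

View pics/c2.png

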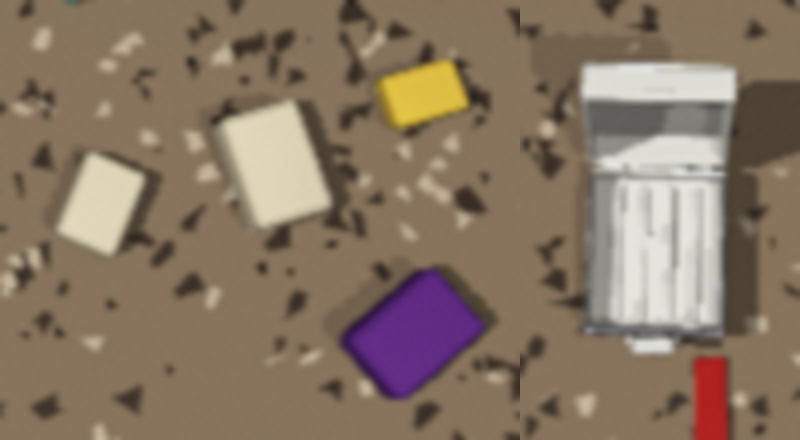

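The crop confirms it. The bar at (443,221) measures 69 x 49 mm, against 72 x 50 given. The other, at (400,231), is 54 x 37, so it is the decoy. The soap is at about (0.538, -0.304), yaw about 17°. The box is at about (0.52, 0.012), with its hinge away from the robot. Moving above the soap.

Request:
{"method": "servo_tool", "body": {
  "rows": [
    [0, [-594, -747, 0], [0, 0, 2.6]],
    [0, [-594, -747, 0], [0, 0, 2.6]],
    [0, [-594, -747, 0], [0, 0, 2.6]],
    [0, [-594, -747, 0], [0, 0, 2.6]],
    [0, [-594, -747, 0], [0, 0, 2.6]],
    [0, [-594, -747, 0], [0, 0, 2.6]],
    [0, [-594, -747, 0], [0, 0, 2.6]],
    [0, [-594, -747, 0], [0, 0, 2.6]],
    [0, [-594, -747, 0], [0, 0, 2.6]],
    [0, [-594, -747, 0], [0, 0, 2.6]],
    [0, [-594, -747, 0], [0, 0, 2.6]],
    [0, [-594, -747, 0], [0, 0, 2.6]],
    [0, [-594, -747, 0], [0, 0, 2.6]],
    [0, [-594, -747, 0], [0, 0, 2.6]],
    [0, [-594, -747, 0], [0, 0, 2.6]],
    [0, [-594, -747, 0], [0, 0, 2.6]],
    [0, [-594, -747, 0], [0, 0, 2.6]],
    [0, [-594, -747, 0], [0, 0, 2.6]],
    [0, [-594, -747, 0], [0, 0, 2.6]],
    [0, [-594, -747, 0], [0, 0, 2.6]]
  ]
}}

```text
clock: 1.77
tcp_pos: [0.4874, -0.1958, 0.205]
tool_rot: [0.98, 0.201, -0.0, -0.0]
contact_force: [-0.3, 0.6, -0.8]
gripper_width: 0.0938
gripper_force: 0.0
```

Request:
{"method": "servo_tool", "body": {
  "rows": [
    [0, [4, 119, 0], [0, 0, 0.09]],
    [0, [4, 119, 0], [0, 0, 0.09]],
    [0, [4, 119, 0], [0, 0, 0.09]],
    [0, [4, 119, 0], [0, 0, 0.09]],
    [0, [4, 119, 0], [0, 0, 0.09]],
    [0, [4, 119, 0], [0, 0, 0.09]]
  ]
}}

```text
clock: 2.27
tcp_pos: [0.5377, -0.3004, 0.2046]
tool_rot: [0.987, 0.16, -0.001, -0.001]
contact_force: [-0.4, -0.9, 0.9]
gripper_width: 0.0936
gripper_force: 0.0
```

```bash
python3 - <<'E'
from h import *
o=r.observe();cal=imaging.get_calibration("wrist");im=imaging.get_image("wrist")[:,:,::-1].copy()
cv2.imwrite("pics/w3.png",im)
print(o["tcp_pos"],R.from_quat(o["tool_rot"]).as_matrix().round(3),o["joint_pos"])
hsv=cv2.cvtColor(im,cv2.COLOR_BGR2HSV)
b,g,rr=[im[:,:,i].astype(int) for i in range(3)]
m=((rr>165)&(g>155)&(b>110)).astype(np.uint8)
m=cv2.morphologyEx(m,cv2.MORPH_OPEN,np.ones((7,7)))
n,l,s,c=cv2.connectedComponentsWithStats(m)
for i in range(1,n):
    if s[i][4]>1500:
        box=cv2.boxPoints(cv2.minAreaRect(np.argwhere(l==i)[:,::-1].astype(np.float32)))
        P=onplane(cal,box,.024);print(c[i],s[i][4],P.mean(0),[np.linalg.norm(P[k]-P[k-1]) for k in (1,2)],[np.degrees(np.arctan2(*(P[k]-P[k-1])[1::-1])) for k in (1,2)])
E
```

```text
[ 0.53765558 -0.30039427  0.20461565] [[ 0.949  0.315 -0.002]
 [ 0.315 -0.949  0.002]
 [-0.001 -0.003 -1.   ]] [-6.22866199e-01  3.39638841e-01  1.41305615e+00  6.94014833e-04
  1.39166494e+00  6.27281981e-01]
[326.09710744 184.77231405] 2420 [ 0.53999059 -0.30581008  0.024     ] [np.float64(0.045871795544776876), np.float64(0.06819577663578608)] [np.float64(-71.63435312255193), np.float64(-160.34548415454512)]
```

View pics/w3.png

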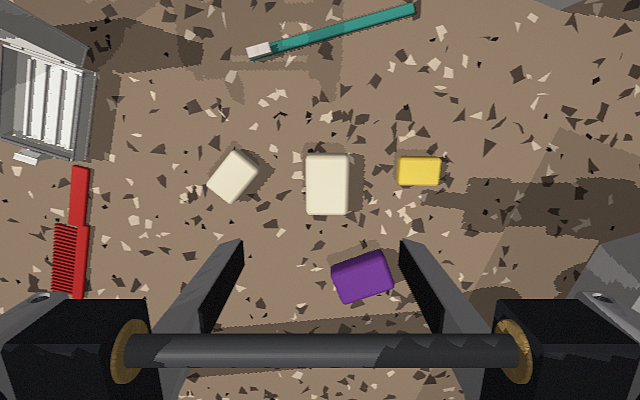

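The wrist view shows the soap at (327,184), square to the fingers, with the decoys outside the finger span. Descending and gripping the upper half of the soap.

Request:
{"method": "servo_tool", "body": {
  "rows": [
    [0, [1, 6, 40], [0, 0, 0]],
    [0, [1, 6, 80], [0, 0, 0]],
    [0, [1, 6, 120], [0, 0, 0]],
    [0, [1, 6, 150], [0, 0, 0]],
    [0, [1, 6, 170], [0, 0, 0]],
    [0, [1, 6, 182], [0, 0, 0]],
    [0, [1, 6, 189], [0, 0, 0]],
    [0, [1, 6, 189], [0, 0, 0]],
    [0.3, [1, 6, 189], [0, 0, 0]],
    [0.6, [1, 6, 189], [0, 0, 0]],
    [1, [1, 6, 189], [0, 0, 0]],
    [1, [1, 6, 189], [0, 0, 0]],
    [1, [1, 6, 189], [0, 0, 0]],
    [1, [1, 6, 189], [0, 0, 0]],
    [1, [1, 6, 189], [0, 0, 0]],
    [1, [1, 6, 189], [0, 0, 0]]
  ]
}}

```text
clock: 3.65
tcp_pos: [0.5413, -0.3067, 0.0166]
tool_rot: [0.987, 0.16, 0.0, -0.0]
contact_force: [1.1, 0.7, 1.3]
gripper_width: 0.0497
gripper_force: 30.0
```

Request:
{"method": "servo_tool", "body": {
  "rows": [
    [1, [0, 0, -10], [0, 0, 0]],
    [1, [0, 0, -40], [0, 0, 0]],
    [1, [0, 0, -80], [0, 0, 0]],
    [1, [0, -20, -120], [0, 0, 0.05]],
    [1, [14, -50, -155], [0, 0, 0.1]],
    [1, [14, -90, -155], [0, 0, 0.27]],
    [1, [14, -130, -155], [0, 0, 0.27]],
    [1, [14, -170, -155], [0, 0, 0.27]],
    [1, [14, -210, -155], [0, 0, 0.27]],
    [1, [14, -250, -155], [0, 0, 0.27]],
    [1, [14, -285, -155], [0, 0, 0.27]],
    [1, [14, -310, -155], [0, 0, 0.27]],
    [1, [14, -325, -155], [0, 0, 0.27]],
    [1, [14, -331, -155], [0, 0, 0.27]],
    [1, [14, -331, -155], [0, 0, 0.27]]
  ]
}}

```text
clock: 4.9
tcp_pos: [0.4497, 0.0128, 0.172]
tool_rot: [1.0, 0.026, 0.0, 0.0]
contact_force: [0.3, -0.8, -1.6]
gripper_width: 0.0496
gripper_force: 30.0
```

```bash
python3 - <<'E'
from h import *
o=r.observe();cal=imaging.get_calibration("wrist");im=imaging.get_image("wrist")[:,:,::-1].copy()
np.savez("pics/w4.npz",**{k:np.array(v) for k,v in cal.items()})
cv2.imwrite("pics/w4.png",im)
print(o["tcp_pos"],R.from_quat(o["tool_rot"]).as_matrix().round(3),o["gripper_width"])
E
```

```text
[0.44972907 0.01276239 0.17195967] [[ 0.999  0.053  0.001]
 [ 0.053 -0.999  0.   ]
 [ 0.001  0.    -1.   ]] 0.04962689971055636
```

View pics/w4.png

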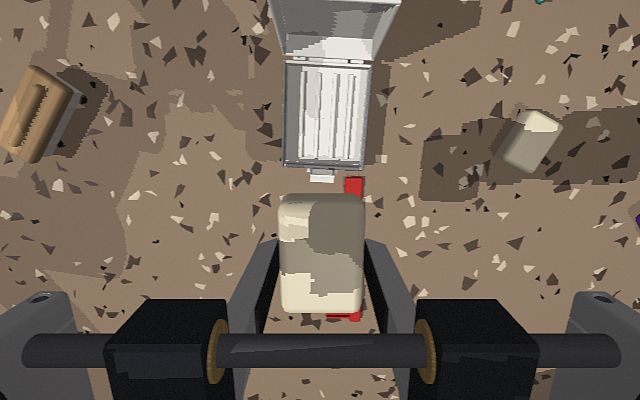

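The wrist view shows the tray corners at about (283,166), (364,169), (287,62) and (371,64), and the catch at (322,178).

```bash
python3 - <<'E'
from h import *
cal=dict(np.load("pics/w4.npz"))
px=[[283,166],[364,170],[287,62],[371,64],[322,174]]
P=onplane(cal,px,.027)[:,:2];P[4]=onplane(cal,px,.038)[4,:2];print(P.round(4))
M=np.array([[-50,42],[-50,-42],[50,42],[50,-42]])/1000.
from scipy.optimize import least_squares
f=lambda v:(M@np.array([[np.cos(v[2]),np.sin(v[2])],[-np.sin(v[2]),np.cos(v[2])]])+v[:2]-P[:4]).ravel()
s=least_squares(f,[.52,.01,.05]);print(s.x,np.degrees(s.x[2]),(s.fun*1000).round(1))
im=cv2.imread("pics/w4.png");v=s.x;Rz=R.from_euler('z',v[2]).as_matrix()
T=lambda p:(np.array(p)/1000.)@Rz.T+np.array([v[0],v[1],0])
def dr(c,pts,col):
    cv2.polylines(big[c],[np.int32(proj(cals[c],T(pts))*sc[c]-off[c])],True,col,1)
t=imaging.get_calibration("top");tm=cv2.imread("pics/top1.png")
cals=[cal,t];sc=[4,6];off=[np.array([250*4,0]),np.array([280*6,160*6])]
big=[cv2.resize(im[0:190,250:400],None,fx=4,fy=4)[:600],cv2.resize(tm[160:260,280:350],None,fx=6,fy=6)[:600]]
for c in (0,1):
    dr(c,[[-50,-42,26],[-50,42,26],[50,42,26],[50,-42,26]],(0,0,255))
    dr(c,[[-50,-12,38],[-50,12,38]],(255,0,0))
    for a,col in ((1.65,(0,255,0)),(1.8,(255,0,255)),(1.93,(0,200,255))):
        dr(c,[[52-102*np.cos(a)+22*np.sin(a)*k,y,26+102*np.sin(a)+22*np.cos(a)*k] for y,k in ((-42,0),(42,0),(42,1),(-42,1))],col)
w=np.zeros((600,800,3),np.uint8);a=big[0][:,:450] if False else cv2.resize(big[0],(470,595));w[:595,:470]=a
b=cv2.resize(big[1],(330,471));w[:471,470:800]=b
cv2.imwrite("pics/fit5.png",w)
E
```

```text
[[ 0.4772  0.0531]
 [ 0.4774 -0.0296]
 [ 0.5749  0.0513]
 [ 0.5773 -0.0271]
 [ 0.4731  0.0132]]
[0.52669095 0.01192234 0.00852668] 0.4885428158607652 [-0.8  0.4 -0.3 -0.9  1.4  3.1 -0.3 -2.6]
```

View pics/fit5.png

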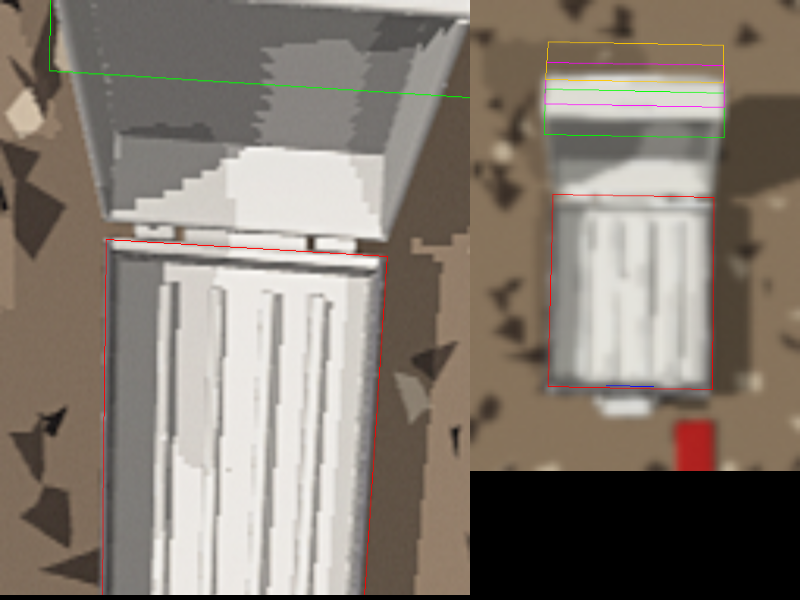

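Request:
{"method": "servo_tool", "body": {
  "rows": [
    [1, [25, 2, 0], [0, 0, 0.04]],
    [1, [55, 4, 0], [0, 0, 0.04]],
    [1, [76, 5, 0], [0, 0, 0.04]],
    [1, [76, 5, 40], [0, 0, 0.04]],
    [1, [76, 5, 75], [0, 0, 0.04]],
    [1, [76, 5, 95], [0, 0, 0.04]],
    [1, [76, 5, 100], [0, 0, 0.04]],
    [1, [76, 5, 100], [0, 0, 0.04]]
  ]
}}

```text
clock: 5.62
tcp_pos: [0.5258, 0.0095, 0.0698]
tool_rot: [1.0, 0.005, -0.002, -0.0]
contact_force: [-0.3, -0.2, -0.4]
gripper_width: 0.0497
gripper_force: 30.0
```

```bash
python3 - <<'E'
from h import *
o=r.observe();cal=imaging.get_calibration("wrist");im=imaging.get_image("wrist")[:,:,::-1].copy()
c,_=ray(cal,[[320,200]]);print("cam",c,o["tcp_pos"],o["contact_force"])
cv2.imwrite("pics/w6.png",im)
E
```

```text
cam [0.6095292  0.01037166 0.24980028] [0.52575946 0.00954584 0.0698421 ] [-0.30409799 -0.23915339 -0.44638544]
```

View pics/w6.png

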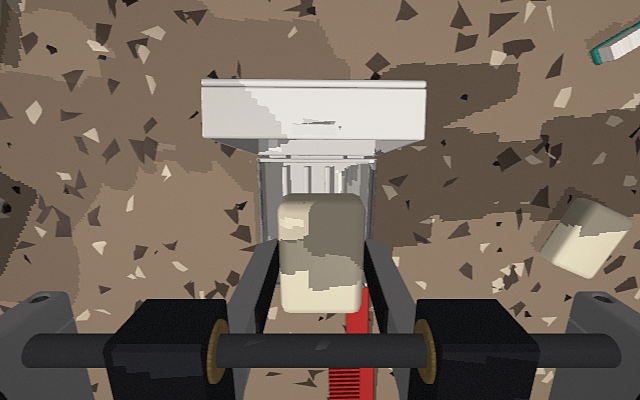

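The soap is centred over the tray, which spans columns 261–375 with the soap at 321. The lid's end band is at rows 82–137. Lowering slowly.

Request:
{"method": "servo_tool", "body": {
  "rows": [
    [1, [0, -2, 15], [0, 0, 0]],
    [1, [0, -2, 28], [0, 0, 0]],
    [1, [0, -2, 34], [0, 0, 0]],
    [1, [0, -2, 36], [0, 0, 0]],
    [1, [0, -2, 38], [0, 0, 0]],
    [1, [0, -2, 39], [0, 0, 0]],
    [1, [0, -2, 39], [0, 0, 0]]
  ]
}}

```text
clock: 6.25
tcp_pos: [0.527, 0.0125, 0.0332]
tool_rot: [1.0, 0.005, 0.001, 0.0]
contact_force: [-0.0, -0.3, -0.1]
gripper_width: 0.0498
gripper_force: 30.0
```

Request:
{"method": "servo_tool", "body": {
  "rows": [
    [1, [0, 0, 1], [0, 0, 0]],
    [1, [0, 0, 1], [0, 0, 0]],
    [1, [0, 0, 1], [0, 0, 0]]
  ]
}}

```text
clock: 6.5
tcp_pos: [0.5265, 0.0127, 0.0317]
tool_rot: [1.0, 0.005, 0.0, -0.0]
contact_force: [-0.0, 0.3, -2.4]
gripper_width: 0.0498
gripper_force: 30.0
```

Request:
{"method": "servo_tool", "body": {
  "rows": [
    [1, [0, 0, 1], [0, 0, 0]],
    [1, [0, 0, 1], [0, 0, 0]],
    [1, [0, 0, 1], [0, 0, 0]]
  ]
}}

```text
clock: 6.75
tcp_pos: [0.5263, 0.0127, 0.0304]
tool_rot: [1.0, 0.005, -0.0, -0.0]
contact_force: [-0.1, -1.0, -1.2]
gripper_width: 0.0496
gripper_force: 30.0
```

Request:
{"method": "servo_tool", "body": {
  "rows": [
    [1, [0, 0, 1], [0, 0, 0]],
    [1, [0, 0, 1], [0, 0, 0]],
    [1, [0, 0, 1], [0, 0, 0]]
  ]
}}

```text
clock: 7.0
tcp_pos: [0.5265, 0.0127, 0.0296]
tool_rot: [1.0, 0.005, 0.0, -0.0]
contact_force: [0.3, -0.3, 0.9]
gripper_width: 0.0498
gripper_force: 30.0
```

Request:
{"method": "servo_tool", "body": {
  "rows": [
    [1, [0, 0, 1], [0, 0, 0]],
    [1, [0, 0, 1], [0, 0, 0]],
    [1, [0, 0, 1], [0, 0, 0]]
  ]
}}

```text
clock: 7.25
tcp_pos: [0.5265, 0.0127, 0.0296]
tool_rot: [1.0, 0.005, 0.0, 0.0]
contact_force: [-2.0, 0.2, 8.6]
gripper_width: 0.0495
gripper_force: 30.0
```

In contact at the expected height (8.6 N). Easing off and opening just enough to clear the soap, then rising.

Request:
{"method": "servo_tool", "body": {
  "rows": [
    [1, [0, 0, -1], [0, 0, 0]],
    [0.44, [0, 0, -1], [0, 0, 0]],
    [0.4, [0, 0, -1], [0, 0, 0]],
    [0.35, [0, 0, -1], [0, 0, 0]],
    [0.35, [0, 0, -1], [0, 0, 0]],
    [0.35, [0, 0, -1], [0, 0, 0]],
    [0.35, [0, 0, -5], [0, 0, 0]],
    [0.35, [0, 0, -15], [0, 0, 0]],
    [0.3, [0, 0, -40], [0, 0, 0]],
    [0.3, [0, 0, -80], [0, 0, 0]],
    [0.3, [-30, 0, -120], [0, 0, 0]],
    [0.5, [-60, 0, -130], [0, 0, 0]],
    [0.7, [-60, 0, -130], [0, 0, 0]]
  ]
}}

```text
clock: 8.33
tcp_pos: [0.463, 0.0123, 0.1631]
tool_rot: [1.0, 0.006, 0.002, 0.0]
contact_force: [-0.7, -0.6, -0.2]
gripper_width: 0.0556
gripper_force: 0.0
```

```bash
python3 - <<'E'
from h import *
o=r.observe();cal=imaging.get_calibration("wrist");im=imaging.get_image("wrist")[:,:,::-1].copy()
print(o["tcp_pos"],o["joint_pos"])
T=lambda p:(np.array(p)/1000.)+np.array([.5267,.012,0])
for a in (1.6,1.7,1.8,1.9):
    print(a,proj(cal,T([[52-102*np.cos(a)+22*np.sin(a)*k,y,26+102*np.sin(a)+22*np.cos(a)*k] for y,k in ((-42,0),(42,0),(42,1),(-42,1))])).round().tolist())
cv2.imwrite("pics/w7.png",im)
E
```

```text
[0.46303874 0.01227573 0.16307547] [-1.23679600e-01  1.35795653e-01  1.80151305e+00 -2.62347785e-04
  1.20107456e+00  1.43612499e+00]
1.6 [[392.0, 52.0], [255.0, 50.0], [254.0, 10.0], [395.0, 11.0]]
1.7 [[393.0, 34.0], [255.0, 32.0], [254.0, -8.0], [395.0, -6.0]]
1.8 [[394.0, 16.0], [254.0, 14.0], [254.0, -24.0], [395.0, -22.0]]
1.9 [[394.0, -1.0], [255.0, -3.0], [255.0, -38.0], [394.0, -36.0]]
```

View pics/w7.png

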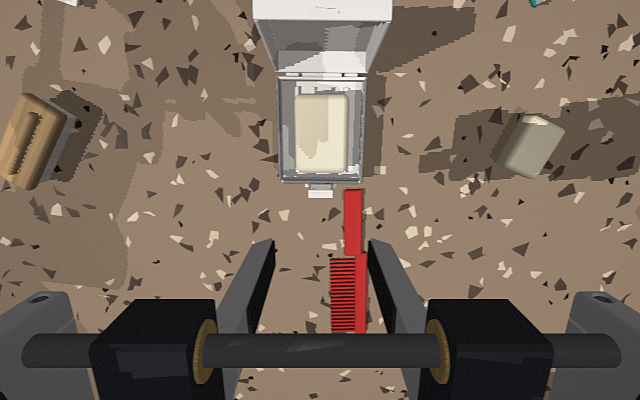

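The soap lies flat inside the tray, and the lid's free edge is at row 21, so the lid angle is about 1.77. Next: close the fingers, go over and behind the lid, and come down behind it.

Request:
{"method": "servo_tool", "body": {
  "rows": [
    [1, [0, 0, -10], [0, 0, 0]],
    [1, [40, 0, -20], [0, 0, 0]],
    [1, [80, 0, -20], [0, 0, 0]],
    [1, [120, 1, -20], [0, 0, 0]],
    [1, [160, 2, -20], [0, 0, 0]],
    [1, [190, 2, -20], [0, 0, 0]],
    [1, [198, 2, -20], [0, 0, 0]],
    [1, [198, 2, -10], [0, 0, 0]],
    [1, [198, 2, 20], [0, 0, 0]],
    [1, [198, 2, 45], [0, 0, 0]],
    [1, [198, 2, 50], [0, 0, 0]],
    [1, [198, 2, 50], [0, 0, 0]],
    [1, [198, 2, 50], [0, 0, 0]]
  ]
}}

```text
clock: 9.47
tcp_pos: [0.6638, 0.0122, 0.1089]
tool_rot: [1.0, 0.005, -0.0, -0.0]
contact_force: [-0.2, -0.1, 0.8]
gripper_width: 0.0004
gripper_force: 0.0
```

Request:
{"method": "servo_tool", "body": {
  "rows": [
    [1, [-15, 0, 0], [0, 0, 0]],
    [1, [-28, 0, 0], [0, 0, 0]],
    [1, [-36, 0, 0], [0, 0, 0]],
    [1, [-43, 0, -1], [0, 0, 0]],
    [1, [-49, 0, -2], [0, 0, 0]],
    [1, [-55, 0, -2], [0, 0, 0]]
  ]
}}

```text
clock: 9.97
tcp_pos: [0.6099, 0.0115, 0.1118]
tool_rot: [1.0, 0.005, 0.001, 0.0]
contact_force: [0.4, 0.8, 0.7]
gripper_width: 0.0002
gripper_force: 0.3
```

Request:
{"method": "servo_tool", "body": {
  "rows": [
    [1, [-8, 0, -1], [0, 0, 0]],
    [1, [-16, 0, -2], [0, 0, 0]],
    [1, [-24, 0, -3], [0, 0, 0]],
    [1, [-30, 0, -2], [0, 0, 0]],
    [1, [-37, 0, -1], [0, 0, 0]],
    [1, [-43, 0, 1], [0, 0, 0]],
    [1, [-49, 0, 2], [0, 0, 0]],
    [1, [-49, 0, 2], [0, 0, 0]]
  ]
}}

```text
clock: 10.63
tcp_pos: [0.5583, 0.0112, 0.1079]
tool_rot: [1.0, 0.005, -0.001, -0.0]
contact_force: [-0.1, -0.0, -0.4]
gripper_width: 0.0004
gripper_force: 0.0
```

```bash
python3 - <<'E'
from h import *
o=r.observe();cal=imaging.get_calibration("top");im=imaging.get_image("scene")[:,:,::-1].copy()
print(o["tcp_pos"],o["contact_force"])
cv2.imwrite("pics/s8.png",cv2.resize(im[110:240,260:400],None,fx=4,fy=4,interpolation=cv2.INTER_CUBIC))
E
```

```text
[0.55830542 0.01118055 0.10786556] [-0.09833563 -0.03056797 -0.37654887]
```

View pics/s8.png

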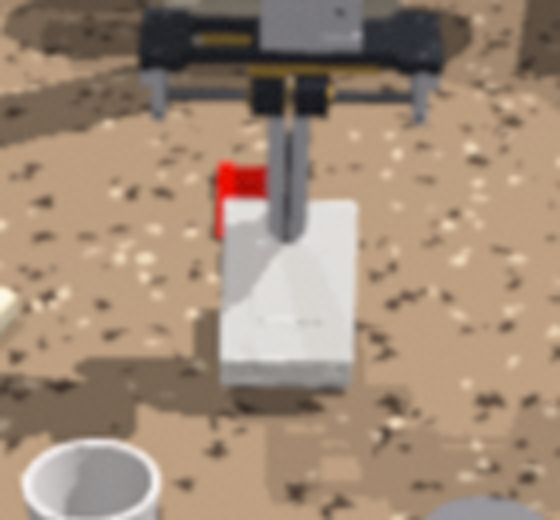

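The lid follows the fingertips, which sit near its free edge at mid-width. Continuing the arc down.

Request:
{"method": "servo_tool", "body": {
  "rows": [
    [1, [-8, 0, 2], [0, 0, 0]],
    [1, [-15, 0, 6], [0, 0, 0]],
    [1, [-22, 0, 11], [0, 0, 0]],
    [1, [-29, 0, 16], [0, 0, 0]],
    [1, [-35, 0, 22], [0, 0, 0]],
    [1, [-41, 0, 28], [0, 0, 0]],
    [1, [-46, 0, 36], [0, 0, 0]],
    [1, [-46, 0, 36], [0, 0, 0]]
  ]
}}

```text
clock: 11.35
tcp_pos: [0.5114, 0.0108, 0.0706]
tool_rot: [1.0, 0.005, -0.002, -0.0]
contact_force: [0.1, -0.3, -0.2]
gripper_width: 0.0002
gripper_force: 0.0
```

Request:
{"method": "servo_tool", "body": {
  "rows": [
    [1, [0, 0, -8], [0, 0, 0]],
    [1, [-14, -1, -8], [0, 0, 0]],
    [1, [-27, -1, -6], [0, 0, 0]],
    [1, [-27, -1, 4], [0, 0, 0]],
    [1, [-27, -1, 12], [0, 0, 0]],
    [1, [-27, -1, 14], [0, 0, 0]],
    [1, [-27, -1, 14], [0, 0, 0]]
  ]
}}

```text
clock: 11.93
tcp_pos: [0.4878, 0.0112, 0.0582]
tool_rot: [1.0, 0.005, -0.0, -0.0]
contact_force: [0.5, 0.8, 0.4]
gripper_width: 0.0004
gripper_force: 0.0
```

Request:
{"method": "servo_tool", "body": {
  "rows": [
    [1, [0, 0, 2], [0, 0, 0]],
    [1, [0, 0, 4], [0, 0, 0]],
    [1, [0, 0, 4], [0, 0, 0]]
  ]
}}

```text
clock: 12.18
tcp_pos: [0.4876, 0.0113, 0.0543]
tool_rot: [1.0, 0.005, -0.0, -0.0]
contact_force: [0.3, -0.1, 0.1]
gripper_width: 0.0001
gripper_force: 0.0
```

Request:
{"method": "servo_tool", "body": {
  "rows": [
    [1, [-5, 0, 0], [0, 0, 0]],
    [1, [-5, 0, 1], [0, 0, 0]],
    [1, [-5, 0, 2], [0, 0, 0]],
    [1, [-5, 0, 2], [0, 0, 0]]
  ]
}}

```text
clock: 12.52
tcp_pos: [0.4822, 0.0112, 0.0524]
tool_rot: [1.0, 0.005, -0.0, -0.0]
contact_force: [0.3, 0.4, -0.0]
gripper_width: 0.0004
gripper_force: 0.0
```

Request:
{"method": "servo_tool", "body": {
  "rows": [
    [1, [0, 0, 1], [0, 0, 0]],
    [1, [0, 0, 1], [0, 0, 0]],
    [1, [0, 0, 1], [0, 0, 0]]
  ]
}}

```text
clock: 12.77
tcp_pos: [0.4824, 0.0112, 0.0514]
tool_rot: [1.0, 0.005, 0.0, -0.0]
contact_force: [0.6, -0.8, 0.0]
gripper_width: 0.0004
gripper_force: 0.0
```

Request:
{"method": "servo_tool", "body": {
  "rows": [
    [1, [0, 0, 0.5], [0, 0, 0]],
    [1, [0, 0, 0.5], [0, 0, 0]],
    [1, [0, 0, 0.5], [0, 0, 0]]
  ]
}}

```text
clock: 13.02
tcp_pos: [0.4824, 0.0112, 0.051]
tool_rot: [1.0, 0.005, 0.0, -0.0]
contact_force: [-0.1, 0.3, 0.7]
gripper_width: 0.0008
gripper_force: 0.0
```

Request:
{"method": "servo_tool", "body": {
  "rows": [
    [1, [0, 0, 0.5], [0, 0, 0]],
    [1, [0, 0, 0.5], [0, 0, 0]],
    [1, [0, 0, 0.5], [0, 0, 0]]
  ]
}}

```text
clock: 13.27
tcp_pos: [0.4824, 0.0112, 0.0506]
tool_rot: [1.0, 0.005, 0.0, -0.0]
contact_force: [0.2, -0.1, 2.1]
gripper_width: 0.0005
gripper_force: 0.8
```

Request:
{"method": "servo_tool", "body": {
  "rows": [
    [1, [0, 0, 0.3], [0, 0, 0]],
    [1, [0, 0, 0.3], [0, 0, 0]],
    [1, [0, 0, 0.3], [0, 0, 0]]
  ]
}}

```text
clock: 13.52
tcp_pos: [0.4824, 0.0112, 0.0503]
tool_rot: [1.0, 0.005, 0.0, -0.0]
contact_force: [-1.1, 0.6, 3.3]
gripper_width: 0.0006
gripper_force: 1.8
```

Request:
{"method": "servo_tool", "body": {
  "rows": [
    [1, [0, 0, 0.5], [0, 0, 0]],
    [1, [0, 0, 0.5], [0, 0, 0]],
    [1, [0, 0, 0.5], [0, 0, 0]]
  ]
}}

```text
clock: 13.77
tcp_pos: [0.4823, 0.0112, 0.0499]
tool_rot: [1.0, 0.005, 0.0, -0.0]
contact_force: [-0.4, -0.9, 4.8]
gripper_width: 0.0008
gripper_force: 2.6
```

Request:
{"method": "servo_tool", "body": {
  "rows": [
    [1, [0, 0, 0.4], [0, 0, 0]],
    [1, [0, 0, 0.4], [0, 0, 0]],
    [1, [0, 0, 0.4], [0, 0, 0]]
  ]
}}

```text
clock: 14.02
tcp_pos: [0.4822, 0.0112, 0.0497]
tool_rot: [1.0, 0.005, -0.0, 0.0]
contact_force: [-1.9, 0.7, 6.7]
gripper_width: 0.0005
gripper_force: 3.2
```

Request:
{"method": "servo_tool", "body": {
  "rows": [
    [1, [0, 0, 0.4], [0, 0, 0]],
    [1, [0, 0, 0.4], [0, 0, 0]],
    [1, [0, 0, 0.4], [0, 0, 0]]
  ]
}}

```text
clock: 14.27
tcp_pos: [0.4822, 0.0112, 0.0495]
tool_rot: [1.0, 0.005, 0.0, 0.0]
contact_force: [-1.5, 0.7, 8.2]
gripper_width: 0.0004
gripper_force: 4.0
```

Request:
{"method": "servo_tool", "body": {
  "rows": [
    [1, [0, 0, 0.3], [0, 0, 0]],
    [1, [0, 0, 0.3], [0, 0, 0]],
    [1, [0, 0, 0.3], [0, 0, 0]]
  ]
}}

```text
clock: 14.52
tcp_pos: [0.4822, 0.0112, 0.0493]
tool_rot: [1.0, 0.005, -0.0, 0.0]
contact_force: [-2.4, -0.4, 9.4]
gripper_width: 0.0005
gripper_force: 4.4
```

Request:
{"method": "servo_tool", "body": {
  "rows": [
    [1, [0, 0, 0.3], [0, 0, 0]],
    [1, [0, 0, 0.3], [0, 0, 0]],
    [1, [0, 0, 0.3], [0, 0, 0]]
  ]
}}

```text
clock: 14.77
tcp_pos: [0.4821, 0.0112, 0.0491]
tool_rot: [1.0, 0.005, -0.0, 0.0]
contact_force: [-2.8, -0.1, 8.9]
gripper_width: 0.0005
gripper_force: 4.9
```

Request:
{"method": "servo_tool", "body": {
  "rows": [
    [1, [0, 0, 0.3], [0, 0, 0]],
    [1, [0, 0, 0.3], [0, 0, 0]],
    [1, [0, 0, 0.3], [0, 0, 0]]
  ]
}}

```text
clock: 15.02
tcp_pos: [0.4821, 0.0112, 0.0489]
tool_rot: [1.0, 0.005, -0.0, 0.0]
contact_force: [-3.2, -0.3, 10.5]
gripper_width: 0.0003
gripper_force: 5.3
```

Request:
{"method": "servo_tool", "body": {
  "rows": [
    [1, [0, 0, 0.3], [0, 0, 0]],
    [1, [0, 0, 0.3], [0, 0, 0]],
    [1, [0, 0, 0.3], [0, 0, 0]]
  ]
}}

```text
clock: 15.27
tcp_pos: [0.4821, 0.0112, 0.0482]
tool_rot: [1.0, 0.005, -0.0, 0.0]
contact_force: [-2.0, -0.7, 8.1]
gripper_width: 0.0002
gripper_force: 3.8
```

A 0.7 mm drop with the force falling looks like the click. Backing off slowly: if the catch is holding, contact is lost well below 50.9 mm.

Request:
{"method": "servo_tool", "body": {
  "rows": [
    [1, [0, 0, -0.8], [0, 0, 0]],
    [1, [0, 0, -0.8], [0, 0, 0]],
    [1, [0, 0, -0.8], [0, 0, 0]]
  ]
}}

```text
clock: 15.52
tcp_pos: [0.4824, 0.0112, 0.0485]
tool_rot: [1.0, 0.005, 0.0, -0.0]
contact_force: [-1.0, 0.8, 2.5]
gripper_width: 0.0001
gripper_force: 1.5
```

Request:
{"method": "servo_tool", "body": {
  "rows": [
    [1, [0, 0, -1], [0, 0, 0]],
    [1, [0, 0, -1], [0, 0, 0]],
    [1, [0, 0, -1], [0, 0, 0]]
  ]
}}

```text
clock: 15.77
tcp_pos: [0.4823, 0.0113, 0.0492]
tool_rot: [1.0, 0.005, -0.0, -0.0]
contact_force: [-0.6, 0.4, -0.8]
gripper_width: 0.0005
gripper_force: 0.0
```

Contact is lost at 49.2 mm, so the lid is latched. Retreating clear and taking a final look.

Request:
{"method": "servo_tool", "body": {
  "rows": [
    [1, [0, 0, -10], [0, 0, 0]],
    [1, [0, 0, -40], [0, 0, 0]],
    [1, [0, 0, -80], [0, 0, 0]],
    [1, [-20, 0, -110], [0, 0, 0]],
    [1, [-40, 0, -120], [0, 0, 0]],
    [1, [-40, 0, -120], [0, 0, 0]],
    [1, [-40, 0, -120], [0, 0, 0]]
  ]
}}

```text
clock: 16.35
tcp_pos: [0.4423, 0.0108, 0.1699]
tool_rot: [1.0, 0.005, 0.001, 0.0]
contact_force: [0.3, 0.6, -0.0]
gripper_width: 0.0003
gripper_force: 0.0
```

```bash
python3 - <<'E'
from h import *
im=imaging.get_image("wrist")[:,:,::-1].copy()
cv2.imwrite("pics/w9.png",im)
print(r.observe()["tcp_pos"])
E
```

```text
[0.44249465 0.01080148 0.16907773]
```

View pics/w9.png

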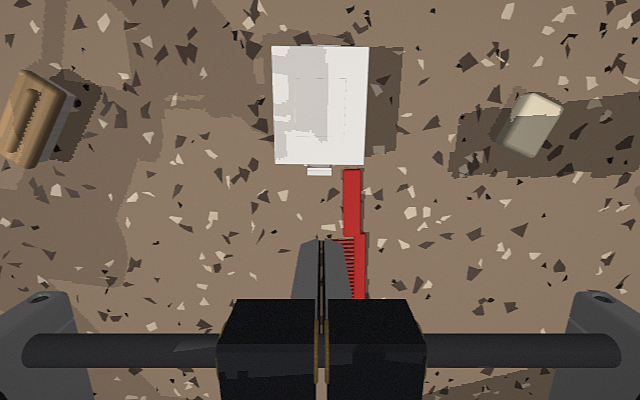

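The lid is shut flat over the box, spanning (272,46) to (369,165), with the catch at (320,172). The brush, comb and small soap look unmoved.

```bash
python3 -c "
from cell import r
print(r.close_job())"
```

```text
the job is handed in; nothing more can be done
None
```

The soap lies flat in the box and the lid is clicked shut: the highest press reading was 10.5 N (18 N cracks it), and the lid stayed down when I let go. I handed the job in at about 16 s, with the comb, nail brush and small soap unmoved in the last picture.

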